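# Show a bearing ball to the inspection camera

### The arm

A 7-joint arm with a two-finger parallel gripper is mounted at the origin on a cart in front of the work surface, level with it; the furniture and walls round the work are solid. World frame = base frame: x ahead of the robot, y to its left, z up, the work surface at z = 0. Lengths are in mm, angles in rad, forces in N, time in s.
With the tool pointing down it reaches from about 350 to 900 mm from the base axis. Payload 7.2 kg.
Tool frame: the origin (TCP) lies where the fingers leave the gripper's body, on its centre line; the fingertips stand 80 mm ahead of it and the grasp point (between the pads) lies 61 mm ahead of it; z points along the fingers, y is the direction in which the jaws open and shut (so a half turn about z gives the same grasp; the last joint's range is limited). The gripper opens to 88 mm and grips with 3 to 60 N. Pads are 20 mm wide; open, the fingers measure 115 mm over their backs; the gripper's body (75 mm by 178 mm) begins 61 mm behind the grasp point.
Start: joints at [-0.068, 0.411, -0.013, 1.596, 0.006, 1.134, -0.082], TCP at [625.001, -0.011, 302.653] pointing down, gripper open.
Joint ranges: [-2.95, 2.95], [-0.29, 1.99], [-1.47, 1.44], [0.14, 2.54], [-1.03, 4.17], [0.13, 1.85], [-2.86, 2.86]. Speed limits (rad/s): [2.39, 2.39, 3.01, 3.01, 3.14, 3.14, 3.14].

### API

Orientations are given as a 3x3 rotation matrix whose columns are the frame's x, y, z axes.
In Python, from workcell import * gives the robot as it stands.
- The arm moves only by the tool jog_arm, never from a script. Its argument "steps" is a list of rows, each an object of numbers: "x", "y", "z": the shift along the world's x, y, z in units of 40 mm (1.0 is 40 mm); "roll": the turn about the world's z in units of 5 degrees (1.0 is 5 degrees). A call has 1 to 8 rows; each row shifts and turns the commanded pose from where the row before left it; what a row does not reach is not made up. A row lasts 1/8 s, in which the tool goes at most 62.5 mm and 10.7 degrees, less where a joint would pass 70% of its speed; a pose out of reach is approached as far as the arm can. A call is refused whole if a number of a shift passes 1 or a number of a turn 1, either way. A call with a gripper value outside its range is refused whole. "fingers" is the closure in counts, from 0 (fully open) to 255 (shut), set as the call begins (left out, the last holds). The fingers move at their own pace and stop on an object; the grip force is fixed at half the most. Time passes only in rows, so rows that do not move let the fingers close. It gives the time, the measured TCP pose, the force and the opening at its end, in the units of the state.
- state(): the state, without advancing time (a new reading comes with each control period).
- grab_frame(name): name is "scene" or "side" or "wrist"; returns the picture (480x640x3 uint8, red, green, blue); there is no depth.
- camera_params(name): a dict with "fx", "fy", "cx", "cy" (pixels), "k1" (the pictures are not rectified: a ray, as slopes to the right and down, at radius r is drawn at 1 + k1 r^2 times it, then the intrinsics apply), "rvec" (rotation vector, rad) and "tvec" (3), from world to camera coordinates, as OpenCV has them; the wrist camera has in their place "mount" (4x4, takes a point from camera to tool coordinates, whose origin is the TCP and whose axes are the flange's). Camera axes: x right, y down, z forward; pixel columns grow to the right and rows downward; lengths in mm; the calibration is good to about 2 mm. A picture is of the moment at which its call begins: read the wrist's pose just before it. camera_params takes no time and is no camera call.
- hand_in(): hands the job in, once; it reports no verdict.
The state is a dict: "t": time; "qpos": joint angles; "qvel": joint speeds; "joint_torque": joint torques, N m; "position": TCP position; "orientation": TCP orientation; "force": force on the tool from outside, world axes, zero at the start; "moment": the same for the moment, N m; "opening": finger opening in mm.
Only numpy, scipy, OpenCV 4.12 (cv2) and the standard library are available. Lean on these libraries where they do the work, as an engineer would, in place of code of your own. Each camera call takes 0.05 s, during which the arm holds its last target. There are 200 camera calls.

### The job

Raise the clear sliding sash of the small dust booth all the way by the bar on its top edge and leave it up. Then take the ball tray by its upright grip, draw it out of the booth and carry it to the upward-looking inspection camera without ever letting the loose steel ball leave its pocket. Finish while still holding the tray: level and still, the middle of the pocket over the camera's lens and the underside about 5 cm above it; do not disturb the spool, the side cutters or the small screwdriver.

Things in the scene. Friction and masses are not known exactly. Their poses are not given: they have to be found in the camera images.
- booth: Small aluminium dust booth, fixed to the bench, 130 mm wide (y), 104 mm deep (x), roof clear plastic, roof top at 78 mm. Origin on the bench in the middle of its open front; its own +x points into the booth, z up, so its -x is the way out. Two sash guide posts at y = +-64 mm on the front stand 130 mm high. Inside height 71 mm.
- sash (a joint): Clear front sash of the booth, slides straight up: value in m, 0 = down, 0.055 = fully up; starts between 0 and 0.006. Friction (about 3.5 N) holds it where it is left. Its lower edge is 16 mm above the bench when down (only the flat handle bar of the tray fits under it, the ball does not) and 71 mm when up.
- sash_grip (a point): Centre of the black grip bar on top of the sash: 60 mm long (booth y), 14 mm thick (booth x), 24 mm high, 99 mm above the bench with the sash down (24 mm above the sash's top edge, 21 mm above the roof); moves with the sash. Axes as the booth.
- tray: Loose aluminium ball tray, about 0.22 kg: plate 76 (x) x 80 (y) x 10 mm with a round pocket 40 mm across, 4 mm deep in its middle. Origin at the underside below the pocket; z up; a 12 mm wide bar, 10 mm high, runs along its -x to the upright grip. At the start the plate is in the booth, pocket 40 to 48 mm behind the front, grip outside, about 90 mm before the sash.
- tray_grip (a point): Middle of the tray's upright steel grip: 46 mm long (tray x), 12 mm thick (tray y), 50 mm high; this point lies 30 mm above the tray's underside and 134 mm from the middle of the pocket (along tray -x), 20 mm below the grip's top. Axes as the tray.
- pocket (a point): Point over the middle of the pocket, 18 mm above the tray's underside: the centre of the ball when the ball lies in the middle. Axes as the tray.
- ball_center (a point): Centre of the loose steel bearing ball, 24 mm across, 56 g; it rolls freely up to 8 mm either way in the pocket, and its top stands 30 mm above the tray's underside. It leaves the pocket if the tray is tipped by about 45 degrees, or less if jerked.
- lens (a point): Middle of the top of the inspection camera's lens (44 mm across), 50 mm above the bench. The camera is a black 66 mm cube-like block, fixed to the bench on a 90 mm square base plate, and looks straight up.
- spool: Bystander: wire spool, 54 mm across, 30 mm high, standing between booth and camera; origin at the centre of its underside. Loose.
- cutters: Bystander: side cutters lying to the right of the work, 125 x 42 x 12 mm; origin under the middle. Loose.
- driver: Bystander: small screwdriver lying to the left near the front edge, 131 x 14 x 14 mm; origin under the middle. Loose.
There are look-alikes about, which are no part of the job. Leave any green look-alike of the booth alone.

How it is judged:
By the outcome, as a careful person would: the job done as asked, in the order asked, and still so for the second after the job is handed in, while the arm keeps its last pose, push and grip.
It also fails if it takes over 64 s, if anything falls off the work surface, if the arm or the gripper's body presses on something with over 40 N, if the wrist force passes 120 N, or if a joint passes its speed limit or range.

## Working session

There is one attempt and no reset: what is moved stays moved. The work goes in short steps, Python scripts to look and compute and a tool call to move; the robot and the scene stay as the last step left them, time stands still between calls to the robot, and variables do not carry over. Pictures are saved under pics/ and viewed, about 8 in all and at most 12, crops included, and the job is handed in when it is done.

Besides the shell and the picture viewer there is one more tool, called after "Call:" in YAML: its name, and indented under it one key for each argument. jog_arm: Moves the arm, as the interface text tells. Its arguments: {"type":"object","properties":{"steps":{"type":"array","items":{"type":"object","properties":{"x":{"type":"number"},"y":{"type":"number"},"z":{"type":"number"},"roll":{"type":"number"}}}},"fingers":{"type":"number"}},"required":["steps"]}

```bash
mkdir -p pics
cat > h.py <<'E'
from workcell import *
import numpy as np, cv2
def cam(n,st=None):
    p=camera_params(n); K=np.array([[p['fx'],0,p['cx']],[0,p['fy'],p['cy']],[0,0,1.]])
    if 'mount' in p:
        M=np.array(p['mount']); T=np.eye(4); T[:3,:3]=st['orientation']; T[:3,3]=st['position']
        W=T@M; return K,p['k1'],W[:3,:3],W[:3,3]
    R=cv2.Rodrigues(np.array(p['rvec'],float))[0]; return K,p['k1'],R.T,-R.T@np.array(p['tvec'],float).ravel()
def ray(n,uv,st=None):
    K,k,R,c=cam(n,st); d=cv2.undistortPoints(np.array([[uv]],float),K,np.array([k,0,0,0.]))[0,0]
    return c,R@np.array([d[0],d[1],1])
def onz(n,uv,z,st=None):
    c,d=ray(n,uv,st); return (c+d*(z-c[2])/d[2]).round(1)
def proj(n,P,st=None):
    K,k,R,c=cam(n,st); q=(np.array(P,float)-c)@R
    return cv2.projectPoints(q.reshape(-1,1,3),np.zeros(3),np.zeros(3),K,np.array([k,0,0,0.]))[0].reshape(-1,2).round(1)
def tri(a,b):
    (c,d),(e,f)=a,b; t=np.linalg.lstsq(np.c_[d,-f],e-c,rcond=None)[0]; p,q=c+d*t[0],e+f*t[1]
    return ((p+q)/2).round(1),np.linalg.norm(p-q).round(1)
def snap(n,name):
    f=grab_frame(n); cv2.imwrite(f'pics/{name}.png',f[:,:,::-1]); return f
E
python3 - <<'E'
from h import *
s=state(); print(s)
for n in('scene','side','wrist'): snap(n,n+'0'); print(n,camera_params(n))
E
```

```text
{'t': 0.0, 'qpos': array([-0.06821846,  0.41188235, -0.01272574,  1.59706817,  0.00563234,
        1.13427662, -0.0821595 ]), 'qvel': array([ 0.00079892, -0.0003567 , -0.00083609,  0.00058906, -0.0003348 ,
        0.00028815, -0.00104159]), 'joint_torque': array([-2.92756195e-04, -5.87956166e+01,  6.41712137e-01, -2.91074431e+01,
       -5.37758670e-02,  1.83686998e-02,  1.53371734e-04]), 'position': array([ 6.24614145e+02, -2.27760169e-02,  3.01809965e+02]), 'orientation': array([[-1.10096123e-04,  9.99998725e-01, -1.59280784e-03],
       [ 9.99999985e-01,  1.09877601e-04, -1.37279408e-04],
       [-1.37104219e-04, -1.59282293e-03, -9.99998722e-01]]), 'force': array([-0.53856391,  0.12642011,  0.2923857 ]), 'moment': array([-0.02679311,  0.00130204,  0.02199409]), 'opening': 87.82641194109581}
scene {'fx': 578.0979139539909, 'fy': 578.0979139539909, 'cx': 319.289011644272, 'cy': 238.38317962018766, 'k1': 0.002695465150505053, 'rvec': array([ 2.28027961, -0.68578147,  0.288802  ]), 'tvec': array([-490.9383288 ,  180.99921107, 1140.02154556])}
side {'fx': 495.83299993254076, 'fy': 495.83299993254076, 'cx': 313.1434660709776, 'cy': 242.247785409554, 'k1': -0.1075844040489707, 'rvec': array([ 0.6268733 , -2.61673017,  1.18143963]), 'tvec': array([400.86953365, 305.87475741, 798.78588052])}
wrist {'fx': 372.82108197253046, 'fy': 372.82108197253046, 'cx': 316.85059961683163, 'cy': 242.5349057748834, 'k1': -0.025961069944268375, 'mount': array([[ 1.93858606e-04, -9.55512348e-01, -2.94951038e-01,
         8.15288167e+01],
       [ 9.99999951e-01,  1.13281252e-04,  2.90275165e-04,
        -4.32396876e-01],
       [-2.43949082e-04, -2.94951080e-01,  9.55512324e-01,
        -8.28923427e+01],
       [ 0.00000000e+00,  0.00000000e+00,  0.00000000e+00,
         1.00000000e+00]])}
```

View pics/scene0.png

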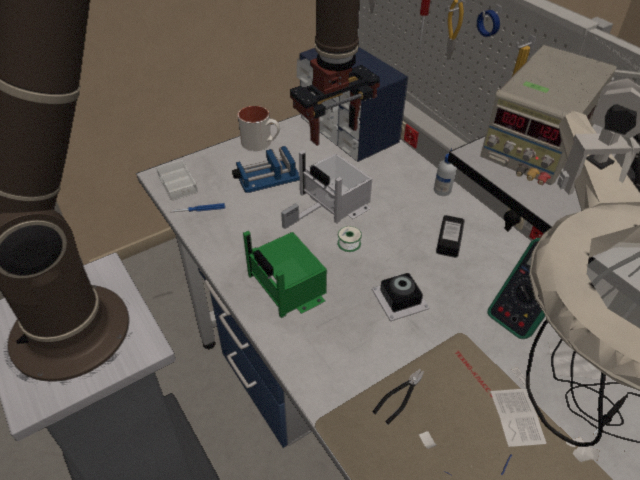

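View pics/side0.png

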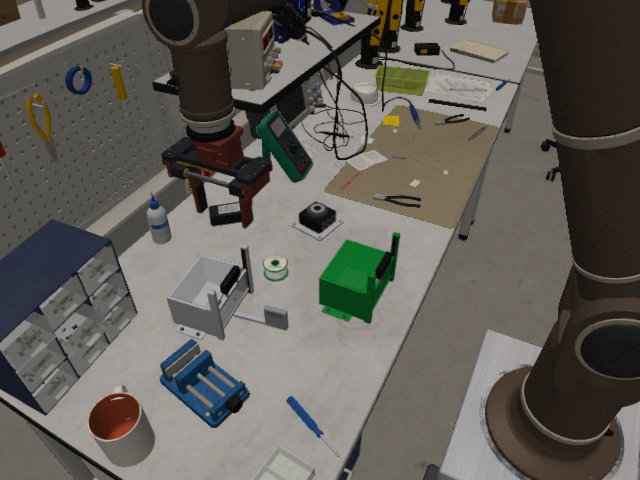

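View pics/wrist0.png

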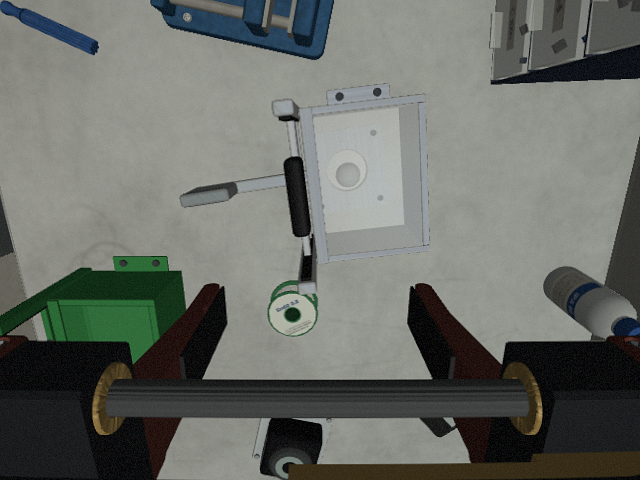

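Wrist view: aluminium booth with post tops near (284,103) and (307,287), black bar near (298,197), tray grip near (207,195), ball (347,175), spool (293,313) and lens (~290,467). Scene and side views agree; the green booth is the look-alike.

Run:
```python
from h import *
s=state()
for nm,uv,z in [('postL',(284,103),130),('postR',(307,288),130),('bar',(295,197),111),('grip',(207,195),50),('ball',(347,175),20),('spool',(293,315),30),('lens',(290,467),50)]:
    print(nm,onz('wrist',uv,z,s))
W={'lens':((290,467),(403,283),(319,210)),'bar':((297,197),(319,174),(231,279)),'grip':((207,195),(290,215),(276,318))}
for k,(w,a,b) in W.items():
    print(k,tri(ray('scene',a),ray('side',b)),tri(ray('wrist',w,s),ray('side',b)))
f=cv2.imread('pics/wrist0.png'); g=cv2.cvtColor(f,cv2.COLOR_BGR2GRAY)
m=((g<60)).astype(np.uint8); m[:140]=0;m[250:]=0;m[:,:270]=0;m[:,325:]=0
c=max(cv2.findContours(m,0,2)[0],key=cv2.contourArea); print('bar rect',cv2.minAreaRect(c))
a=cv2.imread('pics/scene0.png')[140:320,220:440]; b=cv2.imread('pics/side0.png')[190:340,160:400]
w=f[80:340,160:460]
o=np.zeros((600,800,3),np.uint8)
o[:327,:400]=cv2.resize(a,(400,327)); o[:250,400:800]=cv2.resize(b,(400,250)); o[330:600,0:312]=cv2.resize(w,(312,270)); cv2.imwrite('pics/c.png',o)
# lens dark/bright
for n,u in (('scene',(403,283)),('side',(319,210))): print(n,onz(n,u,50))
```

```text
postL [603.   96.8 130. ]
postR [616.8 -32.6 130. ]
bar [607.9  32.3 111. ]
grip [524.4  23.2  50. ]
ball [653.3  37.5  20. ]
spool [ 598.8 -108.6   30. ]
lens [ 592.7 -296.5   50. ]
lens (array([ 590.7, -296.4,   47.7]), np.float64(9.0)) (array([ 591.8, -307.2,   38.2]), np.float64(3.4))
bar (array([607.4,  30.7, 102.5]), np.float64(2.5)) (array([608.3,  29.6,  99.4]), np.float64(1.5))
grip (array([520.8,  21. ,  26.4]), np.float64(2.2)) (array([518.6,  20.5,  27.3]), np.float64(3.0))
bar rect ((297.2204895019531, 196.40394592285156), (80.02513122558594, 19.229820251464844), 82.40535736083984)
scene [ 594.6 -296.4   50. ]
side [ 584.2 -291.    50. ]
```

Call:
jog_arm:
  steps:
    - {"x": -0.2, "y": 0.4, "z": -0.3, "roll": 0.6}
    - {"x": -0.22, "y": 0.38, "z": -0.5, "roll": 0.62}
    - {"z": -0.7}
    - {"z": -0.7}
    - {"z": -0.5}
    - {"z": -0.4}
    - {"z": -0.2}
    - {"z": -0.1}
  fingers: 0

```text
validation failed for argument at $.st...
```

Run:
```python
from h import *
f=snap('side','s1'); w=snap('wrist','w1'); a=f[150:390,150:470]
cv2.imwrite('pics/c1.png',np.hstack([cv2.resize(a,(400,300)),cv2.resize(w,(400,300))])[:,:,::-1])
s=state();print(s['t'],s['position'],s['force'],s['orientation'][:,1])
```

```text
0.25 [ 6.24834770e+02 -2.35752244e-02  3.02255100e+02] [ 0.77678225 -0.48502269 -0.44163696] [ 9.99999733e-01  1.57472061e-05 -7.30718582e-04]
```

View pics/c1.png

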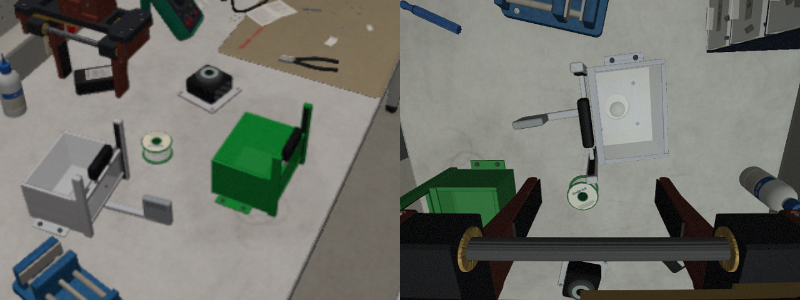

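The move was refused, so the arm hasn't moved and this picture shows the start scene. I'll resend it with every field filled in.

Call:
jog_arm:
  steps:
    - {"x": -0.2, "y": 0.4, "z": -0.3, "roll": 0.6}
    - {"x": -0.22, "y": 0.38, "z": -0.5, "roll": 0.62}
    - {"x": 0, "y": 0, "z": -0.7, "roll": 0}
    - {"x": 0, "y": 0, "z": -0.7, "roll": 0}
    - {"x": 0, "y": 0, "z": -0.5, "roll": 0}
    - {"x": 0, "y": 0, "z": -0.4, "roll": 0}
    - {"x": 0, "y": 0, "z": -0.2, "roll": 0}
    - {"x": 0, "y": 0, "z": -0.1, "roll": 0}
  fingers: 0

```text
t: 1.25
position: [608.1, 31.5, 166.4]
orientation: [[-0.107, 0.994, -0.0], [0.994, 0.107, 0.0], [0.0, -0.0, -1.0]]
force: [-0.5, 0.3, -0.3]
opening: 87.7
```

Run:
```python
from h import *
s=state();w=snap('wrist','w2');f=snap('side','s2'); a=f[200:350,150:350]
cv2.imwrite('pics/c2.png',np.hstack([cv2.resize(a,(400,300)),cv2.resize(w,(400,300))])[:,:,::-1])
```

```text
(no output)
```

View pics/c2.png

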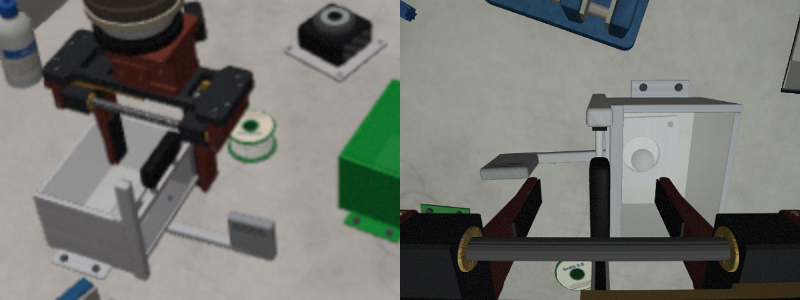

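The fingers straddle the black bar, which runs at x≈600 in the right panel, midway between the finger tips. Close on it.

Call:
jog_arm:
  steps:
    - {"x": 0, "y": 0, "z": 0, "roll": 0}
    - {"x": 0, "y": 0, "z": 0, "roll": 0}
    - {"x": 0, "y": 0, "z": 0, "roll": 0}
    - {"x": 0, "y": 0, "z": 0, "roll": 0}
    - {"x": 0, "y": 0, "z": 0, "roll": 0}
    - {"x": 0, "y": 0, "z": 0, "roll": 0}
    - {"x": 0, "y": 0, "z": 0, "roll": 0}
    - {"x": 0, "y": 0, "z": 0, "roll": 0}
  fingers: 255

```text
t: 2.35
position: [609.2, 31.3, 166.9]
orientation: [[-0.107, 0.994, 0.002], [0.994, 0.107, 0.0], [-0.0, 0.002, -1.0]]
force: [2.3, -0.1, -0.8]
opening: 14.0
```

Gripped at 14.0 mm, the bar's thickness. Raise it.

Call:
jog_arm:
  steps:
    - {"x": 0, "y": 0, "z": 0.1, "roll": 0}
    - {"x": 0, "y": 0, "z": 0.2, "roll": 0}
    - {"x": 0, "y": 0, "z": 0.2, "roll": 0}
    - {"x": 0, "y": 0, "z": 0.2, "roll": 0}
    - {"x": 0, "y": 0, "z": 0.2, "roll": 0}
    - {"x": 0, "y": 0, "z": 0.2, "roll": 0}
    - {"x": 0, "y": 0, "z": 0.1, "roll": 0}
    - {"x": 0, "y": 0, "z": 0, "roll": 0}

```text
t: 3.35
position: [609.1, 31.3, 215.4]
orientation: [[-0.107, 0.994, 0.002], [0.994, 0.107, 0.0], [-0.0, 0.002, -1.0]]
force: [4.4, -0.1, 2.3]
opening: 13.9
```

Call:
jog_arm:
  steps:
    - {"x": 0, "y": 0, "z": 0.04, "roll": 0}
    - {"x": 0, "y": 0, "z": 0.04, "roll": 0}
    - {"x": 0, "y": 0, "z": 0, "roll": 0}

```text
t: 3.72
position: [609.1, 31.3, 217.9]
orientation: [[-0.107, 0.994, 0.002], [0.994, 0.107, 0.0], [-0.0, 0.002, -1.0]]
force: [6.6, 0.3, -2.8]
opening: 13.8
```

Call:
jog_arm:
  steps:
    - {"x": 0, "y": 0, "z": 0.04, "roll": 0}
    - {"x": 0, "y": 0, "z": 0.04, "roll": 0}
    - {"x": 0, "y": 0, "z": 0, "roll": 0}

```text
t: 4.1
position: [609.1, 31.3, 221.1]
orientation: [[-0.107, 0.994, 0.002], [0.994, 0.107, 0.0], [-0.0, 0.002, -1.0]]
force: [7.3, 0.0, -3.5]
opening: 13.7
```

Call:
jog_arm:
  steps:
    - {"x": 0, "y": 0, "z": 0.04, "roll": 0}
    - {"x": 0, "y": 0, "z": 0.04, "roll": 0}
    - {"x": 0, "y": 0, "z": 0, "roll": 0}

```text
t: 4.47
position: [609.1, 31.3, 221.7]
orientation: [[-0.107, 0.994, 0.001], [0.994, 0.107, 0.0], [-0.0, 0.001, -1.0]]
force: [14.0, 0.4, -22.2]
opening: 13.9
```

The sash hit its top stop (z stopped at 221.7, 22 N). Release, lift clear, and swing over to the tray grip.

Call:
jog_arm:
  steps:
    - {"x": 0, "y": 0, "z": 0, "roll": 0}
    - {"x": 0, "y": 0, "z": 0, "roll": 0}
    - {"x": 0, "y": 0, "z": 0, "roll": 0}
    - {"x": 0, "y": 0, "z": 0, "roll": 0}
    - {"x": 0, "y": 0, "z": 0, "roll": 0}
    - {"x": 0, "y": 0, "z": 0.3, "roll": 0}
    - {"x": 0, "y": 0, "z": 0.6, "roll": 0}
    - {"x": 0, "y": 0, "z": 0.4, "roll": 0}
  fingers: 0

```text
t: 5.48
position: [608.6, 31.2, 278.1]
orientation: [[-0.106, 0.994, 0.002], [0.994, 0.106, 0.0], [0.0, 0.002, -1.0]]
force: [-0.3, -0.6, 0.4]
opening: 87.1
```

Call:
jog_arm:
  steps:
    - {"x": -0.3, "y": 0, "z": 0, "roll": 1}
    - {"x": -0.3, "y": 0, "z": 0, "roll": 1}
    - {"x": -0.3, "y": 0, "z": 0, "roll": 1}
    - {"x": -0.3, "y": -0.05, "z": 0, "roll": 1}
    - {"x": -0.3, "y": -0.05, "z": 0, "roll": 1}
    - {"x": -0.3, "y": -0.05, "z": 0, "roll": 1}
    - {"x": -0.3, "y": -0.05, "z": 0, "roll": 1}
    - {"x": 0, "y": 0, "z": 0, "roll": 1}

```text
t: 6.48
position: [523.6, 23.0, 277.0]
orientation: [[-0.722, 0.691, 0.0], [0.691, 0.722, -0.0], [-0.001, 0.0, -1.0]]
force: [0.7, 0.2, -0.4]
opening: 87.7
```

Call:
jog_arm:
  steps:
    - {"x": 0, "y": 0, "z": -0.1, "roll": 1}
    - {"x": 0, "y": 0, "z": -0.2, "roll": 1}
    - {"x": 0, "y": 0, "z": -0.2, "roll": 1}
    - {"x": 0, "y": 0, "z": -0.2, "roll": 1}
    - {"x": 0, "y": 0, "z": -0.2, "roll": 1}
    - {"x": 0, "y": 0, "z": -0.2, "roll": 1}
    - {"x": 0, "y": 0, "z": -0.2, "roll": 1}
    - {"x": 0, "y": 0, "z": -0.2, "roll": 1}

```text
t: 7.48
position: [524.4, 23.2, 216.6]
orientation: [[-0.998, 0.065, 0.001], [0.065, 0.998, -0.0], [-0.001, -0.0, -1.0]]
force: [-0.3, 0.4, 0.3]
opening: 88.1
```

Call:
jog_arm:
  steps:
    - {"x": 0, "y": 0, "z": -0.2, "roll": 1}
    - {"x": 0, "y": 0, "z": -0.2, "roll": 1}
    - {"x": 0, "y": 0, "z": 0, "roll": 0}

```text
t: 7.85
position: [524.1, 23.0, 200.3]
orientation: [[-0.994, -0.105, -0.001], [-0.105, 0.994, -0.0], [0.001, 0.0, -1.0]]
force: [0.6, 0.6, -0.3]
opening: 87.3
```

Run:
```python
from h import *
s=state();print(s['t'],s['position'],s['orientation'][:,1]);w=snap('wrist','w3');f=snap('side','s3'); a=f[170:350,150:390]
cv2.imwrite('pics/c3.png',np.vstack([cv2.resize(a,(400,300))[:120],np.zeros((0,400,3),np.uint8)])[:,:,::-1])
cv2.imwrite('pics/c3.png',np.hstack([cv2.resize(a,(300,225),interpolation=cv2.INTER_AREA).repeat(1,0),np.zeros((225,340,3),np.uint8)])[:,:,::-1])
o=np.zeros((600,640,3),np.uint8); o[:480]=w; 
h=cv2.resize(a,(320,240)); o=np.zeros((480,800,3),np.uint8); o[:,:480]=w[:,80:560]; o[:240,480:]=h; cv2.imwrite('pics/c3.png',o[:,:,::-1])
```

```text
7.85 [524.09828654  23.04264029 200.26602722] [-1.05493871e-01  9.94419953e-01  3.13099847e-05]
```

View pics/c3.png

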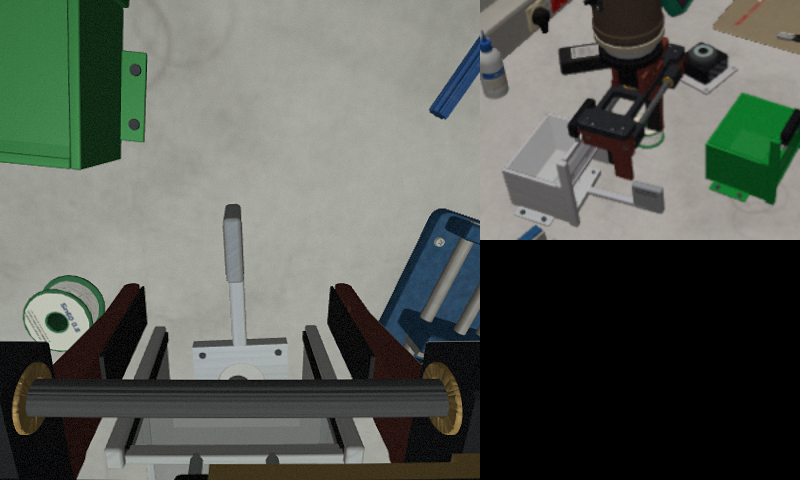

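Wrist crop: tray grip upright from about (232,205) to (234,282), near the tool's centre line; the sash guides are clear and the tray plate is in the booth.

Run:
```python
from h import *
s=state();s['position']=np.array([524.098,23.043,200.266])
for uv in [(311,205),(312,217),(314,282),(317,345)]: print(uv,onz('wrist',uv,50,s),onz('wrist',uv,0,s), onz('wrist',uv,10,s))
print(proj('wrist',[[524,23,50],[503,21,50],[547,26,50],[530,23.5,0]],s))
```

```text
(311, 205) [490.1  16.   50. ] [500.3  16.3   0. ] [498.2  16.2  10. ]
(312, 217) [497.8  17.4  50. ] [509.6  18.    0. ] [507.3  17.9  10. ]
(314, 282) [542.5  23.3  50. ] [564.   25.2   0. ] [559.7  24.8  10. ]
(317, 345) [591.   30.4  50. ] [622.9  33.8   0. ] [616.5  33.1  10. ]
[[316.4 256.3]
 [316.7 225.4]
 [317.3 288.4]
 [316.3 242.6]]
```

Call:
jog_arm:
  steps:
    - {"x": 0, "y": -0.05, "z": -0.2, "roll": 0.28}
    - {"x": 0, "y": 0, "z": -0.5, "roll": 0}
    - {"x": 0, "y": 0, "z": -0.6, "roll": 0}
    - {"x": 0, "y": 0, "z": -0.6, "roll": 0}
    - {"x": 0, "y": 0, "z": -0.4, "roll": 0}
    - {"x": 0, "y": 0, "z": -0.25, "roll": 0}
    - {"x": 0, "y": 0, "z": -0.15, "roll": 0}
    - {"x": 0, "y": 0, "z": 0, "roll": 0}
  fingers: 0

```text
t: 8.95
position: [524.3, 21.2, 92.2]
orientation: [[-0.991, -0.131, -0.0], [-0.131, 0.991, 0.0], [0.0, 0.0, -1.0]]
force: [-0.3, 0.2, 0.7]
opening: 87.7
```

Call:
jog_arm:
  steps:
    - {"x": 0, "y": 0, "z": 0, "roll": 0}
    - {"x": 0, "y": 0, "z": 0, "roll": 0}
    - {"x": 0, "y": 0, "z": 0, "roll": 0}
    - {"x": 0, "y": 0, "z": 0, "roll": 0}
    - {"x": 0, "y": 0, "z": 0, "roll": 0}
    - {"x": 0, "y": 0, "z": 0, "roll": 0}
    - {"x": 0, "y": 0, "z": 0, "roll": 0}
    - {"x": 0, "y": 0, "z": 0, "roll": 0}
  fingers: 255

```text
t: 9.95
position: [524.2, 21.2, 92.2]
orientation: [[-0.991, -0.131, -0.0], [-0.131, 0.991, 0.0], [0.0, 0.0, -1.0]]
force: [0.6, 1.3, -1.0]
opening: 11.5
```

Run:
```python
from h import *
s=state();print(s['t'],s['position'],s['force'],s['moment'],s['opening'])
w=snap('wrist','w4');f=snap('side','s4'); a=f[170:350,150:390]
o=np.zeros((480,800,3),np.uint8); o[:,:480]=w[:,80:560]; o[:240,480:]=cv2.resize(a,(320,240)); cv2.imwrite('pics/c4.png',o[:,:,::-1])
```

```text
9.95 [524.1624804   21.19692597  92.20746499] [ 0.58967212  1.33452014 -0.95492826] [0.41314424 0.0106564  0.20036882] 11.521176603169842
```

View pics/c4.png

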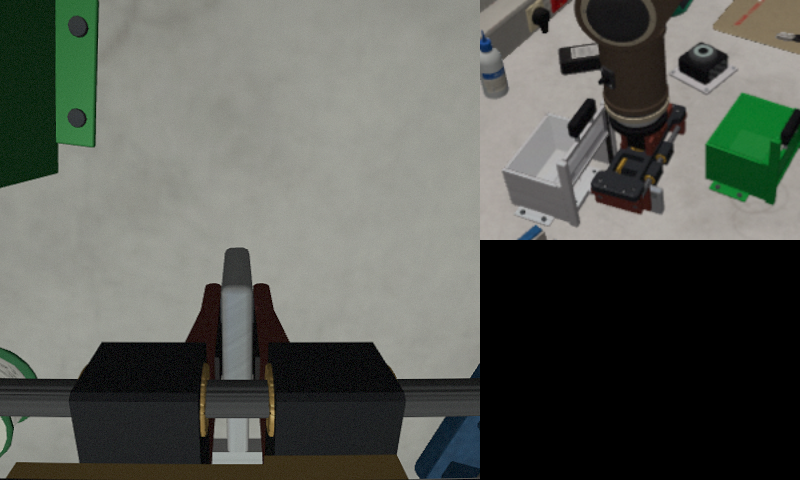

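Gripped at 11.5 mm, with the sash up in the side view. Checking the green booth's extent before drawing out.

Run:
```python
from h import *
print('scene post tops',onz('scene',(247,234),130),onz('scene',(279,262),130))
print('side',onz('side',(396,236),130),onz('side',(370,262),130))
print('box corners z78',[onz('scene',u,78) for u in((289,234),(326,267),(291,293))])
```

```text
scene post tops [366.4 -75.3 130. ] [ 380.9 -174.7  130. ]
side [ 365.1 -191.   130. ] [382.7 -99.8 130. ]
box corners z78 [array([461.9, -75.6,  78. ]), array([ 474.8, -196. ,   78. ]), array([ 381.3, -214.5,   78. ])]
```

Call:
jog_arm:
  steps:
    - {"x": 0, "y": 0, "z": 0.03, "roll": 0}
    - {"x": 0, "y": 0, "z": 0.04, "roll": 0}
    - {"x": 0, "y": 0, "z": 0.04, "roll": 0}
    - {"x": 0, "y": 0, "z": 0.04, "roll": 0}
    - {"x": 0, "y": 0, "z": 0.03, "roll": 0}
    - {"x": 0, "y": 0, "z": 0, "roll": 0}
    - {"x": 0, "y": 0, "z": 0, "roll": 0}

```text
t: 10.92
position: [524.2, 21.2, 99.4]
orientation: [[-0.991, -0.13, -0.0], [-0.13, 0.991, 0.0], [0.0, 0.0, -1.0]]
force: [0.3, 0.5, -1.6]
opening: 11.7
```

Run:
```python
from h import *
s=state();print(s['t'],s['position'],s['force'],s['moment'],s['opening'])
w=snap('wrist','w5');w4=cv2.imread('pics/w4.png')[:,:,::-1];f=snap('scene','sc5'); a=f[140:260,250:410]
o=np.zeros((480,800,3),np.uint8); o[:,:240]=w4[:,280:520-0]; o[:,240:480]=w[:,280:520]; o[:240,480:]=cv2.resize(a,(320,240)); o[240:,480:]=cv2.resize(cv2.imread('pics/scene0.png')[140:260,250:410,::-1],(320,240)); cv2.imwrite('pics/c5.png',o[:,:,::-1])
```

```text
10.925 [524.18135859  21.15694672  99.44373921] [ 0.32231457  0.46872652 -1.64977197] [ 0.09320655  0.06812434 -0.07794124] 11.679376345755456
```

View pics/c5.png

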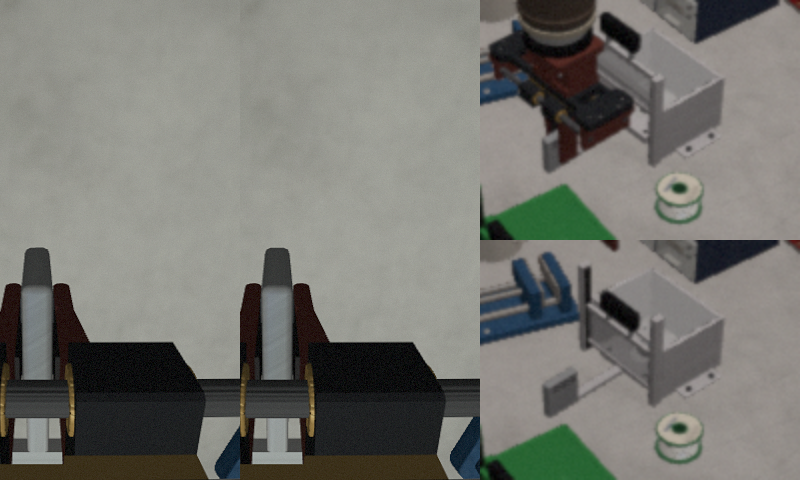

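No droop: the grip sits the same between the fingers before and after the lift. Draw out along −x, which stays within the booth's side clearance and keeps the gripper body off the green booth.

Call:
jog_arm:
  steps:
    - {"x": -0.06, "y": 0, "z": 0, "roll": 0}
    - {"x": -0.12, "y": 0, "z": 0, "roll": 0}
    - {"x": -0.2, "y": 0, "z": 0, "roll": 0}
    - {"x": -0.25, "y": 0, "z": 0, "roll": 0}
    - {"x": -0.3, "y": 0, "z": 0, "roll": 0}
    - {"x": -0.3, "y": 0, "z": 0, "roll": 0}
    - {"x": -0.3, "y": 0, "z": 0, "roll": 0}
    - {"x": -0.3, "y": 0, "z": 0, "roll": 0}

```text
t: 12.02
position: [450.1, 21.2, 99.5]
orientation: [[-0.991, -0.131, 0.0], [-0.131, 0.991, -0.0], [-0.0, -0.0, -1.0]]
force: [-0.1, -0.0, -2.3]
opening: 12.1
```

Call:
jog_arm:
  steps:
    - {"x": -0.26, "y": 0, "z": 0, "roll": 0}
    - {"x": -0.2, "y": 0, "z": 0, "roll": 0}
    - {"x": -0.14, "y": 0, "z": 0, "roll": 0}
    - {"x": -0.08, "y": 0, "z": 0, "roll": 0}
    - {"x": -0.04, "y": 0, "z": 0, "roll": 0}
    - {"x": 0, "y": 0, "z": 0, "roll": 0}
    - {"x": 0, "y": 0, "z": 0, "roll": 0}

```text
t: 12.9
position: [422.4, 21.2, 99.5]
orientation: [[-0.991, -0.13, 0.0], [-0.13, 0.991, 0.0], [-0.0, 0.0, -1.0]]
force: [-0.2, 0.3, -1.8]
opening: 12.3
```

Run:
```python
from h import *
s=state();print(s['t'],s['position'],s['force'],s['moment'],s['opening'])
f=snap('side','s6')
a=f[170:350,150:390];b=snap('scene','sc6')[140:290,230:430]
cv2.imwrite('pics/c6.png',np.hstack([cv2.resize(a,(400,300)),cv2.resize(b,(400,300))])[:,:,::-1])
```

```text
12.9 [422.42019069  21.20962847  99.45137114] [-0.22932481  0.28167536 -1.78368069] [0.07518694 0.03429432 0.00513168] 12.303602840552806
```

View pics/c6.png

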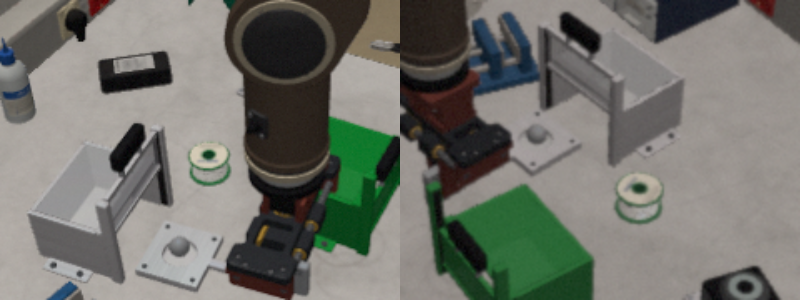

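Tray is fully out: the plate is in front of the posts, the ball is in the pocket and the sash is still up. Lift above the green booth, then cross over.

Call:
jog_arm:
  steps:
    - {"x": 0, "y": 0, "z": 0.08, "roll": 0}
    - {"x": 0, "y": 0, "z": 0.16, "roll": 0}
    - {"x": 0, "y": 0, "z": 0.25, "roll": 0}
    - {"x": 0, "y": 0, "z": 0.35, "roll": 0}
    - {"x": 0, "y": 0, "z": 0.4, "roll": 0}
    - {"x": 0, "y": 0, "z": 0.4, "roll": 0}
    - {"x": 0, "y": 0, "z": 0.4, "roll": 0}
    - {"x": 0, "y": 0, "z": 0.4, "roll": 0}

```text
t: 14.0
position: [422.1, 21.2, 198.5]
orientation: [[-0.991, -0.131, 0.001], [-0.131, 0.991, 0.0], [-0.001, -0.0, -1.0]]
force: [-0.6, -0.8, -2.3]
opening: 11.8
```

Call:
jog_arm:
  steps:
    - {"x": 0, "y": 0, "z": 0.4, "roll": 0}
    - {"x": 0, "y": 0, "z": 0.35, "roll": 0}
    - {"x": 0, "y": 0, "z": 0.28, "roll": 0}
    - {"x": 0, "y": 0, "z": 0.2, "roll": 0}
    - {"x": 0, "y": 0, "z": 0.12, "roll": 0}
    - {"x": 0, "y": 0, "z": 0.05, "roll": 0}
    - {"x": 0, "y": 0, "z": 0, "roll": 0}

```text
t: 14.88
position: [422.1, 21.2, 252.9]
orientation: [[-0.991, -0.131, -0.0], [-0.131, 0.991, 0.0], [0.0, 0.0, -1.0]]
force: [0.4, 0.2, -2.9]
opening: 11.9
```

Call:
jog_arm:
  steps:
    - {"x": 0, "y": -0.06, "z": 0, "roll": 0}
    - {"x": 0, "y": -0.12, "z": 0, "roll": 0}
    - {"x": 0, "y": -0.2, "z": 0, "roll": 0}
    - {"x": 0.02, "y": -0.28, "z": 0, "roll": 0}
    - {"x": 0.04, "y": -0.35, "z": 0, "roll": 0}
    - {"x": 0.06, "y": -0.4, "z": 0, "roll": 0}
    - {"x": 0.07, "y": -0.4, "z": 0, "roll": 0}
    - {"x": 0.07, "y": -0.4, "z": 0, "roll": 0}

```text
t: 15.88
position: [432.7, -68.6, 253.1]
orientation: [[-0.992, -0.13, 0.0], [-0.13, 0.992, -0.0], [-0.0, -0.0, -1.0]]
force: [0.0, 0.8, -2.8]
opening: 11.8
```

Call:
jog_arm:
  steps:
    - {"x": 0.07, "y": -0.4, "z": 0, "roll": 0}
    - {"x": 0.07, "y": -0.4, "z": 0, "roll": 0}
    - {"x": 0.07, "y": -0.4, "z": 0, "roll": 0}
    - {"x": 0.07, "y": -0.4, "z": 0, "roll": 0}
    - {"x": 0.07, "y": -0.4, "z": 0, "roll": 0}
    - {"x": 0.07, "y": -0.4, "z": 0, "roll": 0}
    - {"x": 0.07, "y": -0.4, "z": 0, "roll": 0}
    - {"x": 0.06, "y": -0.4, "z": 0, "roll": 0}

```text
t: 16.88
position: [454.8, -196.3, 253.0]
orientation: [[-0.991, -0.131, -0.0], [-0.131, 0.991, 0.0], [-0.0, 0.0, -1.0]]
force: [0.4, 0.6, -1.6]
opening: 12.2
```

Call:
jog_arm:
  steps:
    - {"x": 0.06, "y": -0.4, "z": 0, "roll": 0}
    - {"x": 0.06, "y": -0.4, "z": 0, "roll": 0}
    - {"x": 0.05, "y": -0.4, "z": 0, "roll": 0}
    - {"x": 0.04, "y": -0.4, "z": 0, "roll": 0}
    - {"x": 0.03, "y": -0.35, "z": 0, "roll": 0}
    - {"x": 0.02, "y": -0.28, "z": 0, "roll": 0}
    - {"x": 0, "y": -0.2, "z": 0, "roll": 0}
    - {"x": 0, "y": -0.12, "z": 0, "roll": 0}

```text
t: 17.88
position: [464.9, -297.5, 253.0]
orientation: [[-0.991, -0.13, -0.0], [-0.13, 0.991, 0.0], [0.0, 0.0, -1.0]]
force: [0.4, -0.1, -2.3]
opening: 11.9
```

Call:
jog_arm:
  steps:
    - {"x": 0, "y": -0.06, "z": 0, "roll": 0}
    - {"x": 0, "y": 0, "z": 0, "roll": 0}
    - {"x": 0, "y": 0, "z": 0, "roll": 0}

```text
t: 18.25
position: [465.1, -299.2, 253.1]
orientation: [[-0.991, -0.131, 0.0], [-0.131, 0.991, 0.0], [-0.0, 0.0, -1.0]]
force: [0.2, -0.3, -1.3]
opening: 11.9
```

Run:
```python
from h import *
s=state();print(s['t'],s['position'],s['force'],s['moment'],s['opening'])
a=snap('side','s7')[110:350,160:480];b=snap('scene','sc7')[140:340,250:517]; w=snap('wrist','w7')
o=np.zeros((600,800,3),np.uint8);o[:300,:400]=cv2.resize(a,(400,300));o[:300,400:]=cv2.resize(b,(400,300));o[300:,:400]=cv2.resize(w,(400,300))
cv2.imwrite('pics/c7.png',o[:,:,::-1])
```

```text
18.25 [ 465.09409007 -299.22645788  253.09472259] [ 0.15214594 -0.30003487 -1.31295848] [0.09118871 0.02824105 0.02703823] 11.853918562274313
```

View pics/c7.png

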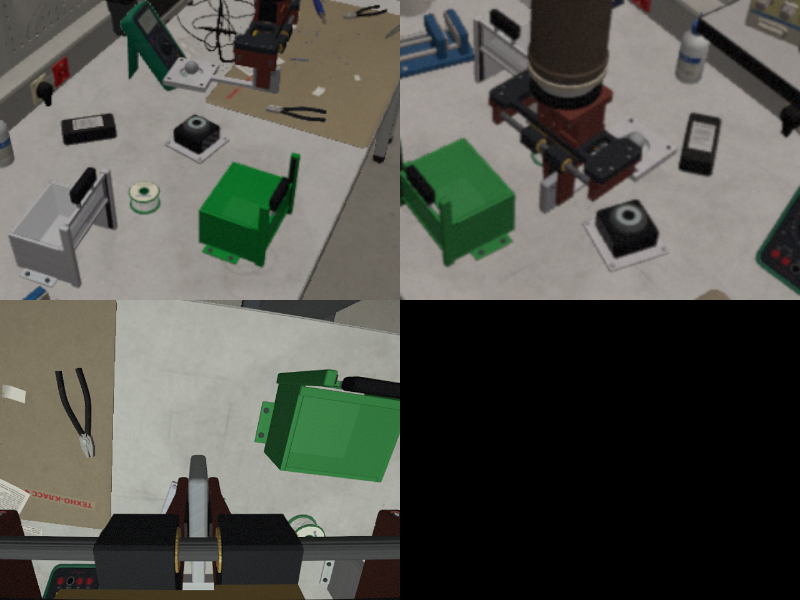

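Ball still in pocket, tray held level-looking at height. Enlarge the lens and tray for accurate picks.

Run:
```python
from h import *
S=cv2.imread('pics/s7.png');C=cv2.imread('pics/sc7.png')
def z(im,u,v,w,h,k): 
    o=cv2.resize(im[v:v+h,u:u+w],None,fx=k,fy=k,interpolation=cv2.INTER_CUBIC)
    for i in range(0,w,10): cv2.putText(o,str(u+i),(i*k,8),0,.3,(0,0,255)); cv2.line(o,(i*k,9),(i*k,14),(0,0,255))
    for i in range(0,h,10): cv2.putText(o,str(v+i),(0,i*k+4),0,.3,(0,255,255)); cv2.line(o,(20,i*k),(26,i*k),(0,255,255))
    return o
o=np.zeros((600,800,3),np.uint8)
def put(i,y,x): o[y:y+i.shape[0],x:x+i.shape[1]]=i
put(z(S,290,195,50,35,8),0,0); put(z(C,378,265,50,40,8),0,400)
put(z(S,284,145,100,40,8)[:280],320,0)
cv2.imwrite('pics/c8.png',o)
```

```text
(no output)
```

View pics/c8.png

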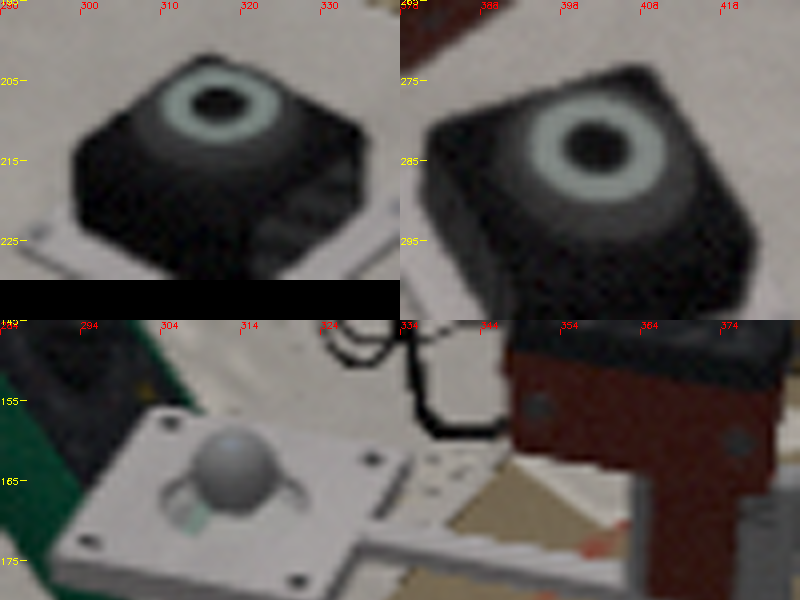

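Lens ring centre: side (317.5,208.0), scene (402.6,283.4). Plate screw holes in the side view: (305.3,157.9), (330.5,162.4), (295.3,172.8), (321.1,177.8); the ball is in the pocket.

Run:
```python
from h import *
L=((402.6,283.4),(317.5,208.0))
print('lens',tri(ray('scene',L[0]),ray('side',L[1])),[onz(n,u,50) for n,u in zip(('scene','side'),L)])
H=[onz('side',u,170.9) for u in((305.25,157.9),(330.5,162.4),(295.25,172.75),(321.1,177.75))]
print(H, 'mean',np.mean(H,0))
H=np.array(H); print('edges',H[1]-H[0],H[3]-H[2],H[0]-H[2],H[1]-H[3])
g=np.array([465.1-4,-299.9]); d=np.array([.991,.131]); print('pocket kin',g+134*d)
```

```text
lens (array([ 592.1, -297.1,   49.9]), np.float64(2.1)) [array([ 593.3, -296.8,   50. ]), array([ 590.9, -296.3,   50. ])]
[array([ 627.2, -308.3,  170.9]), array([ 568.2, -316.4,  170.9]), array([ 618.2, -245.3,  170.9]), array([ 559.7, -252.7,  170.9])] mean [ 593.325 -280.675  170.9  ]
edges [-59.   -8.1   0. ] [-58.5  -7.4   0. ] [  9. -63.   0.] [  8.5 -63.7   0. ]
pocket kin [ 593.894 -282.346]
```

Lens at (592,−297) with both views agreeing to 2 mm. Pocket at (593.5,−281.5), from the image and the arm pose. Hole spacing is 59×64 with parallel edges, so the plate is level. Correct by −1.5 and −15.5 mm, then down 61 mm.

Call:
jog_arm:
  steps:
    - {"x": -0.01, "y": -0.05, "z": 0, "roll": 0}
    - {"x": -0.01, "y": -0.09, "z": 0, "roll": 0}
    - {"x": -0.01, "y": -0.11, "z": -0.05, "roll": 0}
    - {"x": 0, "y": -0.09, "z": -0.1, "roll": 0}
    - {"x": 0, "y": -0.05, "z": -0.17, "roll": 0}
    - {"x": 0, "y": 0, "z": -0.22, "roll": 0}
    - {"x": 0, "y": 0, "z": -0.25, "roll": 0}
    - {"x": 0, "y": 0, "z": -0.25, "roll": 0}

```text
t: 19.4
position: [463.7, -315.0, 210.5]
orientation: [[-0.991, -0.131, -0.0], [-0.131, 0.991, 0.0], [0.0, 0.0, -1.0]]
force: [0.5, -0.1, -2.1]
opening: 12.0
```

Call:
jog_arm:
  steps:
    - {"x": 0, "y": 0, "z": -0.2, "roll": 0}
    - {"x": 0, "y": 0, "z": -0.14, "roll": 0}
    - {"x": 0, "y": 0, "z": -0.09, "roll": 0}
    - {"x": 0, "y": 0, "z": -0.04, "roll": 0}
    - {"x": 0, "y": 0, "z": -0.01, "roll": 0}
    - {"x": 0, "y": 0, "z": 0, "roll": 0}
    - {"x": 0, "y": 0, "z": 0, "roll": 0}
    - {"x": 0, "y": 0, "z": 0, "roll": 0}

```text
t: 20.4
position: [463.8, -315.3, 192.4]
orientation: [[-0.991, -0.131, 0.0], [-0.131, 0.991, -0.0], [-0.0, -0.0, -1.0]]
force: [0.2, 0.0, -2.6]
opening: 12.1
```

Run:
```python
from h import *
s=state();print(s['t'],s['position'],s['force'],s['opening'],abs(s['qvel']).max())
S=snap('side','s9')[:,:,::-1];C=snap('scene','sc9')[:,:,::-1]
def z(im,u,v,w,h,k): 
    o=cv2.resize(im[v:v+h,u:u+w],None,fx=k,fy=k,interpolation=cv2.INTER_CUBIC)
    for i in range(0,w,10): cv2.putText(o,str(u+i),(i*k,8),0,.3,(0,0,255)); cv2.line(o,(i*k,9),(i*k,14),(0,0,255))
    for i in range(0,h,10): cv2.putText(o,str(v+i),(0,i*k+4),0,.3,(0,255,255)); cv2.line(o,(20,i*k),(26,i*k),(0,255,255))
    return o
o=np.zeros((600,800,3),np.uint8)
def put(i,y,x): o[y:y+i.shape[0],x:x+i.shape[1]]=i
put(z(S,280,160,100,70,5),0,0); put(cv2.resize(S[120:370,150:420],(297,275)),0,502); put(z(C,360,230,80,60,4),355,0);put(cv2.resize(C[120:360,120:460],(340,240)),355,400)
cv2.imwrite('pics/c9.png',o)
print(proj('side',[[592,-297,110],[592,-297,100]]),proj('scene',[[592,-297,118]]))
```

```text
20.4 [ 463.83784644 -315.26309448  192.38965404] [ 0.16090448  0.02368002 -2.61972748] 12.123517600194722 0.002947814328319182
[[317.1 186.8]
 [317.1 190.4]] [[405.9 260.9]]
```

View pics/c9.png

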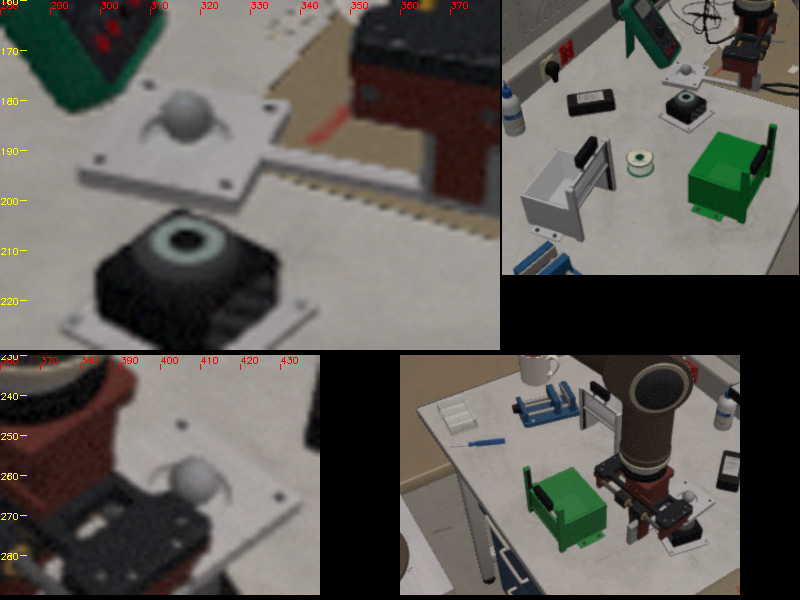

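Final view: hole mean is (317.1,186.7) against the predicted (317.1,186.8) for the pocket over the lens at the right height. The ball is in the pocket, and the sash, spool and driver are as they should be.

```bash
python3 -c "
from h import *
print(hand_in())"
```

```text
the job is handed in; nothing more can be done
None
```

I raised the sash to its top stop and left it up. I then drew the tray out of the booth by its grip, carried it over the green look-alike, and stopped over the lens still holding it. I handed in at about 20.5 s of the 64 s allowed; no verdict was reported.

**Last checks:**
- **Position:** the plate's four screw holes average to pixel (317.1, 186.7) in the side view. The prediction for the pocket over the lens at the right height was (317.1, 186.8).
- **Height:** the underside is about 100 mm above the bench, so 50 mm above the lens. This comes from the arm pose since the grasp, not from a separate measurement.
- **Level and still:** the hole pattern, measured just before the final descent, was an undistorted rectangle, so the plate was level. The tool was vertical and still at the end, and I did not re-measure the hole spacing there.
- **Ball:** in its pocket in every view after the draw-out.
- **Sash:** still up in the last pictures. While raising it, the stop pushed back with about 22 N at the wrist.
- **Bystanders:** the spool and screwdriver look untouched in the last pictures. The cutters were last seen undisturbed before the final descent, and nothing went near them after that.

**Disagreements:**
- My first rough lens picks differed by about 10 mm between views; the close-up picks agreed to about 2 mm.
- The first move call was refused for its format and moved nothing.

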